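# Release the latched bay key of a tube heater

## Task

One of the four identical keys on the tube heater's front ledge was left latched down. Tap lightly along the key tops with the closed fingertips until you feel the latched one, come off it, then press that same key right in and let go so that it springs up level with the others. Do no more than tap the other three keys, so that none of them is pushed in and latches; grasp and lift nothing, and leave the tubes and other labware where they are.

Things in the scene. Friction and masses are not known exactly. Their poses are not given: they have to be found in the camera images.
- heater: grey-blue four-bay tube heater, a flat box 220 mm deep (x) by 340 mm wide (y), fixed to the table; origin: centre of its underside; x runs from its front to its back, z up. At its front (-x) is a level ledge, 50 mm above the table, with the row of four keys; behind them are four black tube blocks, 70 mm high, with a few loose tubes that reach 89 mm above the table
- key_row (a point): middle of the row of keys, on the ledge. The four light-grey keys are alike: square flat cap 26 x 26 mm in a black frame 36 x 36 mm, 2.5 mm high. A key that is up has its top 14 mm above the ledge; it slides straight down, 8 mm at most, on a spring that begins to give at 2.4 N and takes 4.2 N at the bottom. One that is up latches if pushed in more than 6 mm
- key1 (a point): place of key 1 (leftmost, at +y): centre of the key's top face when it is fully up, 64 mm above the table. This point belongs to the heater and does not sink with the key. Keys are 72 mm apart, 78 mm in front of the heater's origin. One of the four keys, any of them, starts latched: about 4 mm down, its top some 10 mm above the ledge
- key2 (a point): place of key 2 (second from the left): centre of the key's top face when it is fully up, 64 mm above the table. This point belongs to the heater and does not sink with the key. Keys are 72 mm apart, 78 mm in front of the heater's origin. A latched key stands firm up to about 3 N, and stays latched if it is pushed less than 1.5 mm further and let go
- key3 (a point): place of key 3 (third from the left): centre of the key's top face when it is fully up, 64 mm above the table. This point belongs to the heater and does not sink with the key. Keys are 72 mm apart, 78 mm in front of the heater's origin. A latched key is freed by pushing it in until its top is 7 mm or more below the up height; let go, it springs fully up
- key4 (a point): place of key 4 (rightmost, at -y): centre of the key's top face when it is fully up, 64 mm above the table. This point belongs to the heater and does not sink with the key. Keys are 72 mm apart, 78 mm in front of the heater's origin. A key pushed in by less than 5 mm and let go returns to where it was
- tube1: loose capped sample tube 39 mm tall, 12 mm wide, standing in a hole of the leftmost tube block; origin at its lower end
- tube2: loose capped sample tube like tube1, in the second block from the left
- tube3: loose capped sample tube like tube1, in the rightmost block
- screw_cap: loose white screw cap, 18 mm across and 9 mm high, lying on the ledge behind the gap between the two middle keys; origin at the centre of its underside
- marker: marker pen 130 mm long and 15 mm thick, lying on the table to the right of the heater, towards the robot, along its own y; origin under its middle
- tip_box: pipette-tip box 122 x 83 x 59 mm on the left of the heater; origin at the centre of its underside
- pcr_plate: white well plate on a magenta holder, 127 x 85 x 38 mm, on the left towards the robot; origin at the centre of its underside
- tube_rack: black tube rack on a clear base, 127 x 86 x 76 mm, on the right of the heater; origin at the centre of its underside

How it is judged:
By the outcome, as a careful person would: the job done as asked, in the order asked, and still so for the second after the job is handed in, with the robot touching nothing.
It also fails if it takes over 51 s, if anything falls off the work surface, if the arm or the gripper's body presses on something with over 40 N, if the wrist force passes 120 N, or if a joint passes its speed limit or range.

## Robot

A 7-joint arm with a two-finger parallel gripper is mounted at the origin on the work surface. World frame = base frame: x ahead of the robot, y to its left, z up, the work surface at z = 0. Lengths are in m, angles in rad, forces in N, time in s.
With the tool pointing down it reaches from about 0.425 to 0.925 m from the base axis. Payload 6.8 kg.
Tool frame: the origin (TCP) lies at the very end of the fingers, on their centre line; the grasp point (between the pads) lies 19 mm behind it (r.tcp_to_grasp is the distance from the TCP to the grasp point, in m); z points along the fingers, y is the line along which they close (so a half turn about z gives the same grasp; the last joint's range is limited). The gripper opens to 85 mm and grips with 20 to 120 N. Pads are 22 mm wide; open, the fingers measure 114 mm over their backs; the gripper's body (76 mm by 85 mm) begins 54 mm behind the grasp point. The pads swing forward as they close: fully open they stand 13 mm farther back than shut.
Start: joints at [1.108, 0.477, 0.022, 1.555, -0.011, 1.109, -0.083], TCP at [0.235, -0.633, 0.231] pointing down, gripper open.
Joint ranges: [-2.96, 2.96], [-0.34, 2.1], [-1.41, 1.46], [0.24, 2.44], [-1.37, 4.51], [0.17, 1.92], [-2.96, 2.96]. Speed limits (rad/s): [2.39, 2.39, 3.14, 3.14, 3.14, 3.14, 3.14].

## Interface

Orientations are given as a rotation vector (axis times angle).
In Python, from bench import r gives the robot as it stands.
- The arm moves only by the tool step_arm, never from a script. Its argument "moves" is a list of rows, each a list of 7 numbers: the shift along the tool's x, y, z in mm, then the turn, a rotation vector about the tool's x, y, z in rad, then the finger opening in mm, from 0 to 85.4. A call has 1 to 8 rows; each row is the pose to reach, as a shift and turn from the pose commanded when the call began, along the tool's axes at that moment; what a row does not reach only later rows make up. A row lasts 1/10 s, in which the tool goes at most 50 mm and 8.59 degrees, less where a joint would pass 70% of its speed; a pose out of reach is approached as far as the arm can. A call with a gripper value outside its range is refused whole. The fingers move at their own pace and stop on an object; "grip_force" is the grip in N (left out, the last holds). Time passes only in rows, so rows that repeat a pose let the fingers close. It gives the time, the measured TCP pose, the force, the opening and the grip force at its end, in the units of the state.
- r.get_obs(): the state, without advancing time (a new reading comes with each control period).
- r.grab_frame(name): name is "scene" or "top" or "wrist"; returns a dict with "image" (420x560x3 uint8, red, green, blue), "depth" (420x560 float32, m along the optical axis (not along the pixel's ray), 0 where there is no reading), "mtx" (3x3 intrinsics, pixels), "k1" (the pictures are not rectified: a ray, as slopes to the right and down, at radius r is drawn at 1 + k1 r^2 times it, then the intrinsics apply), "rvec" (rotation vector, rad) and "tvec" (3), from world to camera coordinates, as OpenCV has them. Camera axes: x right, y down, z forward; pixel columns grow to the right and rows downward; lengths in m; the calibration is good to about 2 mm. A picture is of the moment at which its call begins.
- r.hand_in(): hands the job in; it is judged then, once.
The state is a dict: "clock": time; "joints": joint angles; "qvel": joint speeds; "tau": joint torques, N m; "tcp_pos": TCP position; "orientation": TCP orientation; "contact_force": force on the tool from outside, world axes, zero at the start; "moment": the same for the moment, N m; "grip_width": finger opening in m; "gripper_force": force on a finger pad.
Only numpy, scipy, OpenCV 4.12 (cv2) and the standard library are available. Lean on these libraries where they do the work, as an engineer would, in place of code of your own. Each camera call takes 0.05 s, during which the arm holds its last target. There are 200 camera calls.

## Working session

There is one attempt and no reset: what is moved stays moved. The work goes in short steps, Python scripts to look and compute and a tool call to move; the robot and the scene stay as the last step left them, time stands still between calls to the robot, and variables do not carry over. Pictures are saved under pics/ and viewed, at most 10 in all, crops included, and the job is handed in when it is done.

Besides the shell and the picture viewer there is one more tool, called after "Emit:" by a JSON object that holds its "op" and its "data", one argument or row to a line. step_arm: Moves the arm, as the interface text tells. Its arguments: {"type":"object","properties":{"moves":{"type":"array","items":{"type":"array","items":{"type":"number"}}},"grip_force":{"type":"number"}},"required":["moves"]}

```bash
mkdir -p pics; cat > h.py <<'E'
import numpy as np,cv2
from bench import r
def rays(f,px):
    K=f["mtx"];d=np.array([f["k1"],0,0,0,0],float)
    # drawn = s*(1+k1 r^2): OpenCV radial model
    n=cv2.undistortPoints(np.array(px,float).reshape(-1,1,2),K,d).reshape(-1,2)
    R=cv2.Rodrigues(np.array(f["rvec"],float))[0];t=np.array(f["tvec"],float).ravel()
    return -R.T@t,np.c_[n,np.ones(len(n))]@R
def plane(f,px,z):
    c,d=rays(f,px);return c+d*((z-c[2])/d[:,2])[:,None]
E
python3 - <<'E'
from h import *
o=r.get_obs();print({k:np.round(o[k],3) for k in('clock','tcp_pos','orientation','contact_force','grip_width')})
for n in("top","scene"):
    f=r.grab_frame(n);np.savez(n+".npz",**f);cv2.imwrite(f"pics/{n}.png",f["image"][:,:,::-1]);print(rays(f,[[280,210]]))
E
```

```text
{'clock': np.float64(0.0), 'tcp_pos': array([ 0.234, -0.632,  0.23 ]), 'orientation': array([-3.09e+00, -5.54e-01,  1.00e-03]), 'contact_force': array([0.169, 0.001, 0.21 ]), 'grip_width': np.float64(0.085)}
(array([ 0.44360376, -0.00142415,  1.08344689]), array([[ 0.05800401,  0.02809837, -0.99803623]]))
(array([ 0.85265524, -0.61867057,  0.99758619]), array([[-0.3043699 ,  0.52496818, -0.79509027]]))
```

View pics/top.png

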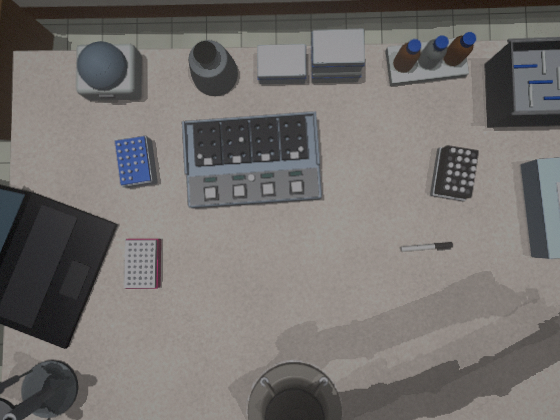

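View pics/scene.png

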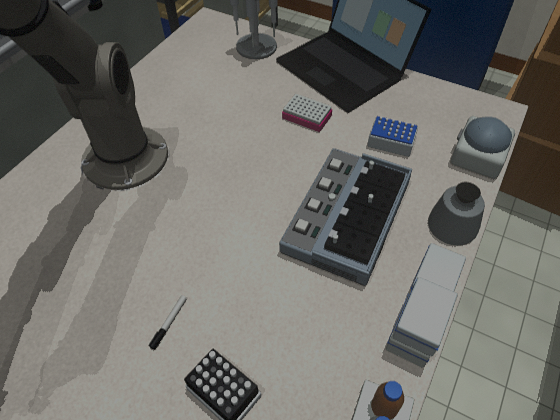

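The top view shows the four light caps at about (210,192), (239,190), (267,188) and (297,186), with the screw cap at (251,177). The scene view agrees. Next I'll measure the caps.

```bash
python3 - <<'E'
from h import *
for n,(x0,x1,y0,y1) in {"top":(195,310,170,205),"scene":(285,350,150,245)}.items():
    f=dict(np.load(n+".npz"));g=cv2.cvtColor(f["image"],cv2.COLOR_RGB2GRAY)
    for T in (150,170):
        m=np.zeros_like(g);m[y0:y1,x0:x1]=(g[y0:y1,x0:x1]>T)*255
        k,_,st,c=cv2.connectedComponentsWithStats(m)
        for i in range(1,k):
            if st[i,4]>25: print(n,T,c[i].round(1),st[i,2:5],plane(f,[c[i]],.064).round(4)[0])
E
```

```text
top 150 [296.3 186.3] [ 8  9 58] [ 0.5612 -0.014   0.064 ]
top 150 [267.6 188.4] [ 8  8 56] [0.5572 0.0575 0.064 ]
top 150 [238.8 190.7] [ 9  8 58] [0.5524 0.1294 0.064 ]
top 150 [210.1 192.4] [ 9  8 64] [0.5491 0.2009 0.064 ]
scene 150 [304.9 163.7] [ 41  33 436] [0.4799 0.1599 0.064 ]
scene 150 [335.6 162.5] [10  8 36] [0.5481 0.2007 0.064 ]
scene 150 [291.9 180.2] [18 12 73] [0.4765 0.0944 0.064 ]
scene 150 [324.7 181.7] [10  8 44] [0.5514 0.1285 0.064 ]
scene 150 [286.4 197.2] [ 5 14 29] [0.4901 0.0396 0.064 ]
scene 150 [313.5 203. ] [12  9 54] [0.5568 0.0545 0.064 ]
scene 150 [301.6 223.8] [12  9 65] [ 0.5596 -0.0142  0.064 ]
```

```bash
cat >> h.py <<'E'
from scipy.spatial.transform import Rotation as Ro
def to(p):
    o=r.get_obs();R=Ro.from_rotvec(o["orientation"]).as_matrix()
    print("t",round(float(o["clock"]),2),"tcp",np.round(o["tcp_pos"],4),"F",np.round(o["contact_force"],2),"w",o["grip_width"])
    print("R\n",R.round(4));yaw=np.arctan2(R[1,0],R[0,0])
    print("yaw",yaw.round(4)," shift mm",(R.T@(np.array(p)-o["tcp_pos"])*1000).round(1))
E
python3 -c "
from h import *
to([.5612,-.0145,.12])"
```

```text
t 0.1 tcp [ 0.2343 -0.6325  0.2304] F [-0.41  0.11  0.4 ] w 0.08517699529926662
R
 [[ 9.377e-01  3.474e-01 -7.000e-04]
 [ 3.474e-01 -9.377e-01  1.500e-03]
 [-1.000e-04 -1.600e-03 -1.000e+00]]
yaw 0.3548  shift mm [ 521.2 -465.7  111.1]
```

Emit:
{"op": "step_arm", "data": {
  "moves": [
    [65, -58, 20, 0, 0, 0.04, 0],
    [130, -116, 40, 0, 0, 0.08, 0],
    [195, -174, 60, 0, 0, 0.12, 0],
    [260, -232, 60, 0, 0, 0.16, 0],
    [325, -290, 60, 0, 0, 0.2, 0],
    [390, -348, 60, 0, 0, 0.24, 0],
    [455, -406, 60, 0, 0, 0.27, 0],
    [521, -466, 60, 0, 0, 0.3, 0]
  ]
}}

```text
clock: 0.9
tcp_pos: [0.42, -0.2815, 0.1804]
orientation: [-3.14, -0.084, 0.001]
contact_force: [1.2, -0.3, -0.4]
grip_width: -0.0
gripper_force: 0.0
```

```bash
python3 -c "
from h import *
to([.5612,-.0145,.07])"
```

```text
t 0.9 tcp [ 0.42   -0.2815  0.1804] F [ 1.18 -0.35 -0.4 ] w -3.9380796339906254e-05
R
 [[ 9.986e-01  5.330e-02 -4.000e-04]
 [ 5.330e-02 -9.986e-01  1.000e-04]
 [-3.000e-04 -1.000e-04 -1.000e+00]]
yaw 0.0534  shift mm [ 155.3 -259.1  110.4]
```

Emit:
{"op": "step_arm", "data": {
  "moves": [
    [155, -259, 60, 0, 0, 0, 0],
    [155, -259, 60, 0, 0, 0, 0],
    [155, -259, 60, 0, 0, 0, 0],
    [155, -259, 60, 0, 0, 0, 0],
    [155, -259, 60, 0, 0, 0, 0],
    [155, -259, 60, 0, 0, 0, 0],
    [155, -259, 60, 0, 0, 0, 0],
    [155, -259, 60, 0, 0, 0, 0]
  ]
}}

```text
clock: 1.7
tcp_pos: [0.5603, -0.014, 0.1199]
orientation: [-3.139, -0.093, 0.002]
contact_force: [-1.0, -0.6, 0.1]
grip_width: -0.0003
gripper_force: 0.0
```

```bash
python3 -c "
from h import *
to([.5612,-.0145,.07])
f=r.grab_frame('wrist');np.savez('w.npz',**f);cv2.imwrite('pics/w1.png',f['image'][:,:,::-1])"
```

```text
t 1.7 tcp [ 0.5603 -0.014   0.1199] F [-0.97 -0.62  0.08] w -0.0002501387638155224
R
 [[ 9.983e-01  5.900e-02 -1.200e-03]
 [ 5.900e-02 -9.983e-01  8.000e-04]
 [-1.100e-03 -9.000e-04 -1.000e+00]]
yaw 0.059  shift mm [ 0.9  0.6 49.9]
```

View pics/w1.png

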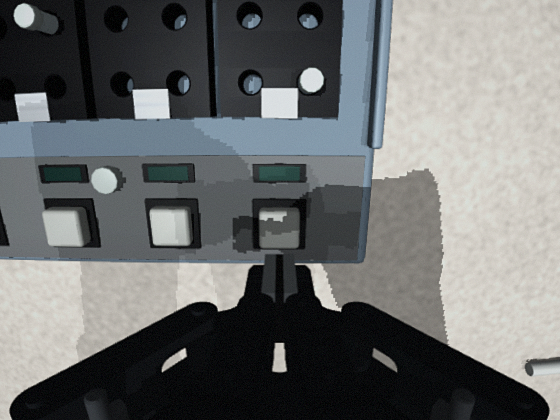

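The wrist view shows key 4's cap at (280,228), key 3's at (169,226) and key 2's at (67,226). The fingertips are just in front of key 4. I'll cross-check the position, then tap.

```bash
python3 -c "
from h import *
f=dict(np.load('w.npz'));print(plane(f,[[280,228],[169,226],[67,226]],.064).round(4))"
```

```text
[[ 0.5621 -0.0151  0.064 ]
 [ 0.5591  0.0556  0.064 ]
 [ 0.5548  0.1239  0.064 ]]
```

Emit:
{"op": "step_arm", "data": {
  "moves": [
    [1, 0, 25, 0, 0, 0, 0],
    [1, 0, 45, 0, 0, 0, 0],
    [1, 0, 50, 0, 0, 0, 0],
    [1, 0, 52, 0, 0, 0, 0],
    [1, 0, 52, 0, 0, 0, 0],
    [1, 0, 52, 0, 0, 0, 0]
  ]
}}

```text
clock: 2.35
tcp_pos: [0.5619, -0.0168, 0.0697]
orientation: [3.14, 0.085, 0.003]
contact_force: [-1.1, 0.1, -1.6]
grip_width: 0.0001
gripper_force: 0.0
```

Emit:
{"op": "step_arm", "data": {
  "moves": [
    [0, 0, 2, 0, 0, 0, 0],
    [0, 0, 2, 0, 0, 0, 0],
    [0, 0, 2, 0, 0, 0, 0]
  ]
}}

```text
clock: 2.65
tcp_pos: [0.5613, -0.0163, 0.0668]
orientation: [3.14, 0.086, 0.0]
contact_force: [-0.0, 0.6, -0.8]
grip_width: 0.0002
gripper_force: 0.0
```

Emit:
{"op": "step_arm", "data": {
  "moves": [
    [0, 0, 1, 0, 0, 0, 0],
    [0, 0, 1, 0, 0, 0, 0],
    [0, 0, 1, 0, 0, 0, 0]
  ]
}}

```text
clock: 2.95
tcp_pos: [0.5612, -0.0163, 0.0656]
orientation: [-3.14, -0.086, 0.0]
contact_force: [-0.2, -0.2, -0.9]
grip_width: 0.0001
gripper_force: 0.0
```

Emit:
{"op": "step_arm", "data": {
  "moves": [
    [0, 0, 1, 0, 0, 0, 0],
    [0, 0, 1, 0, 0, 0, 0],
    [0, 0, 1, 0, 0, 0, 0]
  ]
}}

```text
clock: 3.25
tcp_pos: [0.5612, -0.0164, 0.0646]
orientation: [3.14, 0.086, -0.0]
contact_force: [-0.0, -1.3, 0.6]
grip_width: 0.0
gripper_force: 0.0
```

Emit:
{"op": "step_arm", "data": {
  "moves": [
    [0, -1.5, 1, 0, 0, 0, 0],
    [0, -1.5, 1, 0, 0, 0, 0],
    [0, -1.5, 1, 0, 0, 0, 0]
  ]
}}

```text
clock: 3.55
tcp_pos: [0.5613, -0.0149, 0.0639]
orientation: [3.14, 0.086, 0.001]
contact_force: [-0.9, -0.5, 2.0]
grip_width: -0.0001
gripper_force: 1.0
```

Emit:
{"op": "step_arm", "data": {
  "moves": [
    [0, 0, 1, 0, 0, 0, 0],
    [0, 0, 1, 0, 0, 0, 0],
    [0, 0, 1, 0, 0, 0, 0]
  ]
}}

```text
clock: 3.85
tcp_pos: [0.5613, -0.0149, 0.0627]
orientation: [3.14, 0.086, 0.001]
contact_force: [0.1, -0.4, 2.2]
grip_width: -0.0002
gripper_force: 1.2
```

Emit:
{"op": "step_arm", "data": {
  "moves": [
    [0, 0, 0, 0, 0, 0, 0]
  ]
}}

```text
clock: 3.95
tcp_pos: [0.5613, -0.0149, 0.0627]
orientation: [3.14, 0.086, 0.0]
contact_force: [0.4, -0.5, 1.7]
grip_width: 0.0003
gripper_force: 1.2
```

Emit:
{"op": "step_arm", "data": {
  "moves": [
    [0, 0, 0, 0, 0, 0, 0]
  ]
}}

```text
clock: 4.05
tcp_pos: [0.5612, -0.015, 0.0627]
orientation: [3.14, 0.086, 0.0]
contact_force: [0.6, -0.7, 2.4]
grip_width: 0.0001
gripper_force: 1.2
```

Key 4 carries load at 64 mm, so it is up. On to key 3.

Emit:
{"op": "step_arm", "data": {
  "moves": [
    [0, 0, -17, 0, 0, 0, 0],
    [0, -24, -17, 0, 0, 0, 0],
    [0, -60, -17, 0, 0, 0, 0],
    [0, -72, -17, 0, 0, 0, 0],
    [0, -72, -12, 0, 0, 0, 0],
    [0, -72, -6, 0, 0, 0, 0],
    [0, -72, -4, 0, 0, 0, 0],
    [0, -72, -4, 0, 0, 0, 0]
  ]
}}

```text
clock: 4.85
tcp_pos: [0.5567, 0.0552, 0.0658]
orientation: [3.14, 0.083, -0.002]
contact_force: [-0.4, -0.4, -0.4]
grip_width: -0.0001
gripper_force: 0.0
```

Emit:
{"op": "step_arm", "data": {
  "moves": [
    [0, 0, 0, 0, 0, 0, 0],
    [0, 0, 1, 0, 0, 0, 0],
    [0, 0, 2, 0, 0, 0, 0],
    [0, 0, 3, 0, 0, 0, 0],
    [0, 0, 3, 0, 0, 0, 0]
  ]
}}

```text
clock: 5.35
tcp_pos: [0.5571, 0.057, 0.0636]
orientation: [3.14, 0.086, -0.0]
contact_force: [-0.2, -0.2, -1.1]
grip_width: -0.0
gripper_force: 0.0
```

Emit:
{"op": "step_arm", "data": {
  "moves": [
    [0, 0, 1, 0, 0, 0, 0],
    [0, 0, 1, 0, 0, 0, 0],
    [0, 0, 1, 0, 0, 0, 0]
  ]
}}

```text
clock: 5.65
tcp_pos: [0.5572, 0.0571, 0.0627]
orientation: [3.14, 0.086, -0.0]
contact_force: [-0.3, -0.4, -0.3]
grip_width: -0.0001
gripper_force: 0.0
```

Emit:
{"op": "step_arm", "data": {
  "moves": [
    [0, 0, 0, 0, 0, 0, 0]
  ]
}}

```text
clock: 5.75
tcp_pos: [0.5572, 0.057, 0.0627]
orientation: [3.14, 0.086, 0.0]
contact_force: [0.2, -0.8, 0.4]
grip_width: 0.0002
gripper_force: 0.0
```

No contact at 62.7 mm, so key 3 is probably the latched one. I'll feel for its top near 60 mm.

Emit:
{"op": "step_arm", "data": {
  "moves": [
    [0, 0, 1, 0, 0, 0, 0],
    [0, 0, 1, 0, 0, 0, 0],
    [0, 0, 1, 0, 0, 0, 0]
  ]
}}

```text
clock: 6.05
tcp_pos: [0.5572, 0.057, 0.0616]
orientation: [3.14, 0.086, -0.0]
contact_force: [0.4, -0.5, 0.6]
grip_width: -0.0
gripper_force: 0.0
```

Emit:
{"op": "step_arm", "data": {
  "moves": [
    [0, 0, 1, 0, 0, 0, 0],
    [0, 0, 1, 0, 0, 0, 0],
    [0, 0, 1, 0, 0, 0, 0]
  ]
}}

```text
clock: 6.35
tcp_pos: [0.5572, 0.057, 0.0606]
orientation: [-3.14, -0.086, 0.0]
contact_force: [-0.7, -1.4, 0.0]
grip_width: 0.0002
gripper_force: 0.0
```

Emit:
{"op": "step_arm", "data": {
  "moves": [
    [0, 0, 0.6, 0, 0, 0, 0],
    [0, 0, 0.6, 0, 0, 0, 0],
    [0, 0, 0.6, 0, 0, 0, 0]
  ]
}}

```text
clock: 6.65
tcp_pos: [0.5572, 0.057, 0.0602]
orientation: [3.14, 0.086, 0.0]
contact_force: [-0.6, 0.2, 2.9]
grip_width: -0.0003
gripper_force: 1.3
```

Key 3 stands firm at 60.2 mm, so it is latched. I'll come off it, then press it in to about 56.2 mm.

Emit:
{"op": "step_arm", "data": {
  "moves": [
    [0, 0, -4, 0, 0, 0, 0],
    [0, 0, -12, 0, 0, 0, 0],
    [0, 0, -12, 0, 0, 0, 0],
    [0, 0, -12, 0, 0, 0, 0],
    [0, 0, -12, 0, 0, 0, 0]
  ]
}}

```text
clock: 7.15
tcp_pos: [0.5571, 0.057, 0.0721]
orientation: [3.14, 0.086, -0.0]
contact_force: [0.4, 0.1, -0.6]
grip_width: -0.0
gripper_force: 0.0
```

Emit:
{"op": "step_arm", "data": {
  "moves": [
    [0, 0, 5, 0, 0, 0, 0],
    [0, 0, 10, 0, 0, 0, 0],
    [0, 0, 13, 0, 0, 0, 0],
    [0, 0, 15, 0, 0, 0, 0],
    [0, 0, 16, 0, 0, 0, 0],
    [0, 0, 16, 0, 0, 0, 0],
    [0, 0, 16, 0, 0, 0, 0]
  ]
}}

```text
clock: 7.85
tcp_pos: [0.557, 0.057, 0.0562]
orientation: [3.14, 0.086, -0.001]
contact_force: [-1.5, -0.2, 4.9]
grip_width: 0.0001
gripper_force: 2.3
```

Emit:
{"op": "step_arm", "data": {
  "moves": [
    [0, 0, -3, 0, 0, 0, 0],
    [0, 0, -8, 0, 0, 0, 0],
    [0, 0, -20, 0, 0, 0, 0],
    [0, 0, -50, 0, 0, 0, 0],
    [0, 0, -80, 0, 0, 0, 0],
    [-20, 0, -80, 0, 0, 0, 0],
    [-20, 0, -80, 0, 0, 0, 0],
    [-20, 0, -80, 0, 0, 0, 0]
  ]
}}

```text
clock: 8.65
tcp_pos: [0.5374, 0.0558, 0.1366]
orientation: [3.14, 0.086, 0.001]
contact_force: [-0.3, 0.1, -0.5]
grip_width: -0.0003
gripper_force: 0.0
```

```bash
python3 - <<'E'
from h import *
f=r.grab_frame('wrist');cv2.imwrite('pics/w2.png',f['image'][:,:,::-1])
R=cv2.Rodrigues(np.array(f["rvec"],float))[0];t=np.array(f["tvec"],float).ravel()
for k,p in {1:(.549,.2005,.064),2:(.553,.129,.064),3:(.557,.0575,.064),4:(.5612,-.0145,.064)}.items():
    u=cv2.projectPoints(np.array([p]),f["rvec"],f["tvec"],f["mtx"],np.array([f["k1"],0,0,0.]))[0].ravel()
    i,j=u.round().astype(int)
    if 3<i<556 and 3<j<416:
        d=np.median(f["depth"][j-3:j+4,i-3:i+4]);c,v=rays(f,[u]);print(k,u.round(),(c+v[0]*d)[2].round(4))
E
```

```text
1 [ 69. 195.] 0.0628
2 [170. 194.] 0.063
3 [277. 194.] 0.0629
4 [385. 194.] 0.063
```

View pics/w2.png

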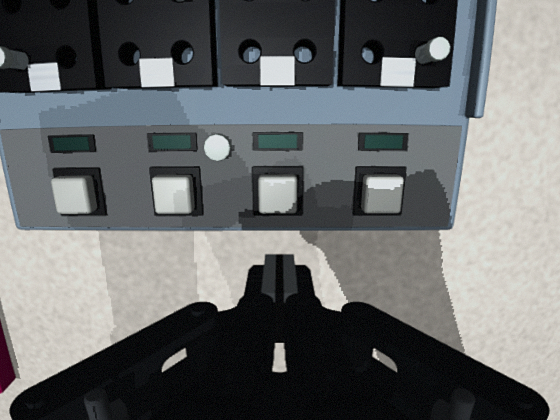

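The picture shows all four caps, at (73,195), (172,194), (277,194) and (383,194). They are level to within 0.2 mm by depth, the screw cap is undisturbed at (217,147), and the gripper is clear. I'm handing in.

```bash
python3 -c "
from bench import r
print(r.hand_in())"
```

```text
the job is handed in; nothing more can be done
None
```

Key 3 was the latched one: I found it by tapping, came off it, pressed it in 7.8 mm and let go; the depth image then showed all four keys level to within 0.2 mm, key 4 was only tapped, keys 1 and 2 were never touched, and the job is handed in.

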